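# Hold the lamp test key switch on

### The job

Ready the lamp test console for a strike test: first turn the selector knob on the console clockwise until it clicks over into its other position. Then take the key from its wooden stand, push it fully home in the console's lock, easing it with a small wiggle past the sticky pins, turn it a quarter turn clockwise against its return spring and finish while still gripping the key and holding it turned. Leave the other things on the bench where they are.

Things in the scene. Friction and masses are not known exactly. Their poses are not given: they have to be found in the camera images.
- console: the lamp test console: a fixed grey box 150 (x) x 280 (y) x 60 mm tall, origin at the centre of its underside, z up. On its top: the selector knob at its +y end (robot's left), the key lock at its -y end, 75 mm either side of the middle
- selector_grip (a point): the selector, a black bar-grip rotary knob. Point on its vertical turning axis at the height to grip, 37 mm above the console top. The bar is 42 mm long (x of this frame, which turns with the knob) and 14 mm thick (y); its top is 7 mm above this point, its foot disc (44 mm across) 23 mm below
- selector (a joint): selector angle, rad: 0 first position, 1.2 second position (stop); grows turning clockwise seen from above. A sprung over-centre detent holds it at either stop with about 0.1 Nm; the crest is at 0.6, past it the knob snaps on to the second stop by itself
- lock_mouth (a point): the key lock: centre of the keyhole in the top surface of a 44 mm square steel plate, 5 mm thick, on the console. z up = lock axis; x along the keyhole, a slot 20.5 (x) x 6.5 mm (y). Frame fixed to the console. The key goes straight down, bit along x, either way round. Fully home its collar rests on the plate and key_bow is 27 mm above this point; only then can it turn (clockwise from above)
- lock_core (a joint): angle of the turning core under the plate, rad: 0 at rest, stop at 1.57, grows clockwise from above; a spring returns it when let go (0.03 Nm at rest, 0.11 at the stop). It lags the key by 0.1 to 0.15 rad of play. Two sprung pins in it catch the bit when the key has about 9 mm left to go, give way to about 10 N, then rub: push slowly with small wiggles
- key_bow (a point): the key, upright in its stand: centre of its black bow, a rounded slab 28 mm wide (x), 10 thick (y), 30 tall (z, up). Below: neck, round collar 18 mm across with underside 27 mm below this point, 5 mm shank, flat bit 18 (x) x 4 mm (y) from 34 to 48 mm below (bevelled tip). 60 g. In the stand the collar rests on its top; lift straight up 25 mm or more to free the bit
- key_stand: a fixed wooden block 75 (x) x 65 (y) x 30 mm that holds the key upright in a slot along its x; origin at the centre of its underside. It stands to one or the other side of the console
- lamp: bystander: frosted lamp with a brass foot, 64 mm across, 141 mm tall, upright on a chrome turntable 150 mm across and 36 mm high; origin at the centre of its underside
- socket_cover: bystander: black open cup 60 mm across, 45 mm tall; origin at the centre of its underside
- collar: bystander: brass ring 64 mm across, 28 mm tall; origin at the centre of its underside. It stands on the other side of the console than the key stand
- window: bystander: round green glass window in a flat steel frame, 72 mm across, 9 mm high; origin at the centre of its underside
- spacer_a: bystander: aluminium spacer block 50 x 28 x 22 mm between robot and console, to the right; origin at the centre of its underside
- spacer_b: bystander: aluminium spacer block like the other, to the left
- screwdriver: bystander: screwdriver lying behind the console; origin under its middle

How it is judged (in metres and radians):
On the way, in this order (a step that is already met when the one before it is completed fails the run):
1. the selector knob has clicked over into its second position while the key is still in its stand (value of joint selector above 1 rad and distance of key_bow from where it was at the start of the episode below 0.015 m), for 0.2 s.
2. the key is fully home in the lock, the core not yet turned (z of key_bow in the frame of lock_mouth below 0.03 m and horizontal distance between key_bow and lock_mouth below 0.006 m and value of joint lock_core below 0.35 rad), for 0.1 s.
3. the key has turned the core a quarter turn (value of joint lock_core above 1.25 rad and z of key_bow in the frame of lock_mouth below 0.03 m), for 0.3 s.
At the end, for the whole second after the job is handed in: Through the last second the robot grips the key (over 1 N), the key is home (bow centre under 30 mm above the keyhole, 27 nominal, and within 6 mm of its axis), the core is held beyond 1.25 rad of its 1.57 rad quarter turn, and the selector is beyond 1.0 rad (all of step 3 and value of joint selector above 1 rad and horizontal distance between key_bow and lock_mouth below 0.006 m and contact force between the fingers and key above 1 N); the arm keeps its last pose, push and grip.
It fails at once if a bystander is moved by more than 30 mm or the lamp is tipped (distance of any of lamp, socket_cover, collar, window, spacer_a, spacer_b, screwdriver from where it was at the start of the episode above 0.03 m or angle between lamp's own z axis and vertical above 0.5 rad).
It also fails if it takes over 64 s, if anything falls off the work surface, if the arm or the gripper's body presses on something with over 40 N, if the wrist force passes 120 N, or if a joint passes its speed limit or range.

### The arm

A 6-joint arm with a two-finger parallel gripper is mounted at the origin on the work surface. World frame = base frame: x ahead of the robot, y to its left, z up, the work surface at z = 0. Lengths are in m, angles in degrees, forces in N, time in s.
With the tool pointing down it reaches from about 0.275 to 0.825 m from the base axis. Payload 5.2 kg.
Tool frame: the origin (TCP) lies midway between the tips of the shut fingers; the grasp point (between the pads) lies 19 mm behind it; y points along the fingers, x is the direction in which the jaws open and shut, and the axes are right-handed (so a half turn about y gives the same grasp; the last joint's range is limited). The gripper opens to 93 mm and grips with 3 to 60 N. Pads are 15 mm wide; open, the fingers measure 128 mm over their backs; the gripper's body (75 mm by 188 mm) begins 65 mm behind the grasp point.
Start: joints at [55.875, 14.817, 87.949, -0, 77.235, -11.62], TCP at [0.211, 0.508, 0.219] pointing down, gripper open.
Joint ranges: [-179.93, 179.93], [-52.35, 119.4], [10.71, 147.94], [-69.91, 249.91], [12.55, 155.21], [-178.61, 178.61]. Speed limits (degrees/s): [147.25, 147.25, 180, 180, 180, 180].

### API

Orientations are given as a 3x3 rotation matrix whose columns are the frame's x, y, z axes.
In Python, from plant import robot gives the robot as it stands. Calls block until the motion is done:
- robot.move_ptp(position, orientation): joint-space move of the TCP to a pose.
- robot.line_to(position, rotation=None, feed=0.15): straight line of the TCP; rotation=None keeps the orientation; feed is the mean speed in m/s.
- robot.movej(angles): joint-space move.
- robot.grip(opening, f_grip=None): finger opening in m; f_grip is the grip in N (None keeps the last); returns when the fingers have stopped.
- robot.pause(seconds).
- robot.inverse_kinematics(position, orientation): joint angles nearest the present ones, or None.
- robot.read_state(): the state.
- robot.snapshot(name): name is "scene" or "side" or "wrist"; returns a dict with "image" (400x640x3 uint8, red, green, blue), "intrinsics" (3x3 intrinsics, pixels), "dist" ([k1, k2, p1, p2, k3] as OpenCV has them; the pictures are not rectified), "world_from_camera" (4x4, takes a point from camera to world coordinates). Camera axes: x right, y up, looking along -z (the intrinsics and any distortion apply to the point x, -y, -z); pixel columns grow to the right and rows downward; lengths in m; the calibration is good to about 2 mm. A picture is of the moment at which its call begins. There is no depth.
A pose or a line that the arm cannot do raises robot.Unreachable and nothing moves.
- robot.close_job(): hands the job in, once; it reports no verdict.
Trained networks look in the newest picture that a camera, given by its name, has taken for a name from the list of things; names that differ only in an ending like _2 or _b are one class to them, and where a whole thing is asked for, a point or a joint stands for the part that bears it (a point fixed in the world has none). Each returns a list of dicts, best first, with "confidence" (0 to 1); they miss things now and then, are a little off and sometimes report something else, mostly with a low value. They report only what shows in the picture. A call takes as long as a camera call.
- robot.find_in(query, camera): "at" ([x, y, z] in m, in the coordinates of the camera as it stood for that picture, good to about 4 mm: the middle of the surface that is visible of it).
- robot.cut_out(query, camera): "mask" (400x640 bool, what is visible of it).
- robot.landmark_of(query, camera): "at" ([x, y, z] in m, in the coordinates of the camera as it stood for that picture, good to about 4 mm: a listed point, or the origin of a listed thing).
The state is a dict: "t": time; "q": joint angles; "qvel": joint speeds; "effort": joint torques, N m; "position": TCP position; "ee_rot": TCP orientation; "wrist_force": force on the tool from outside, world axes, zero at the start; "torque": the same for the moment, N m; "gripper_width": finger opening in m.
Only numpy, scipy, OpenCV 4.12 (cv2) and the standard library are available. Lean on these libraries where they do the work, as an engineer would, in place of code of your own. Each camera call takes 0.05 s, during which the arm holds its last target.

## Working session

There is one attempt and no reset: what is moved stays moved. The work goes in short steps, each a Python script; the robot and the scene stay as the last script left them, time stands still between calls to the robot, and variables do not carry over. Pictures are saved under pics/ and viewed, and the job is handed in when it is done.

```bash
mkdir -p pics; ls
cat > h.py <<'E'
import numpy as np, cv2
from plant import robot
def snap(name,fn=None):
    s=robot.snapshot(name)
    if fn: cv2.imwrite('pics/'+fn,cv2.cvtColor(s['image'],cv2.COLOR_RGB2BGR))
    return s
def w(s,p): 
    T=np.array(s['world_from_camera']); return T[:3,:3]@np.array(p)+T[:3,3]
E
python3 - <<'E'
from h import *
for c in ['scene','side','wrist']:
    s=snap(c,c+'0.png')
    print(c,np.round(s['world_from_camera'],3).tolist(), np.round(s['intrinsics'],1).tolist(), s['dist'])
    for q in ['console','selector_grip','lock_mouth','key_bow','key_stand']:
        r=robot.landmark_of(q,c)
        for d in r[:2]: print(c,q,round(d['confidence'],2),np.round(w(s,d['at']),4))
print(robot.read_state())
E
```

```text
pics
scene [[-0.833, -0.381, 0.401, 0.995], [0.553, -0.576, 0.602, 0.586], [0.002, 0.723, 0.691, 0.797], [0.0, 0.0, 0.0, 1.0]] [[437.4, 0.0, 322.7], [0.0, 437.4, 202.1], [0.0, 0.0, 1.0]] [-0.1206253  0.         0.         0.         0.       ]
scene console 0.56 [ 0.5458  0.0666 -0.0017]
scene selector_grip 0.91 [0.5554 0.1422 0.1012]
scene lock_mouth 0.67 [ 0.5462 -0.0107  0.0675]
scene key_bow 0.45 [ 0.4315 -0.3285 -0.0025]
scene key_bow 0.41 [ 0.4326 -0.3279  0.0557]
scene key_stand 0.98 [ 4.341e-01 -3.282e-01 -1.000e-04]
scene key_stand 0.65 [ 0.7683 -0.1541  0.0012]
side [[0.831, 0.271, -0.486, 0.011], [-0.557, 0.406, -0.725, -0.824], [0.0, 0.873, 0.488, 0.652], [0.0, 0.0, 0.0, 1.0]] [[425.8, 0.0, 317.1], [0.0, 425.8, 199.7], [0.0, 0.0, 1.0]] [-0.00806677  0.          0.          0.          0.        ]
side console 0.74 [ 0.5499  0.0639 -0.0017]
side selector_grip 0.66 [ 0.5458 -0.0136  0.0683]
side selector_grip 0.62 [0.5496 0.1384 0.1021]
side lock_mouth 0.58 [ 0.5433 -0.0139  0.0663]
side key_bow 0.7 [ 0.4342 -0.3283  0.0556]
side key_bow 0.45 [ 0.6438 -0.3802 -0.0025]
side 
[... 355 characters left out ...]
1, -4.57317230e-04,
        7.72345625e+01, -1.16197497e+01]), 'qvel': array([-0.02899348,  0.00320362,  0.01159249, -0.09688242,  0.05462305,
       -0.0103186 ]), 'effort': array([ 1.78196069e-04, -4.37186372e+01, -2.84313655e+01,  7.20416824e-02,
        3.08713457e-02,  1.70136946e-05]), 'position': array([0.21052414, 0.50814237, 0.21869762]), 'ee_rot': array([[ 3.82773866e-01,  5.65030748e-05, -9.23842067e-01],
       [ 9.23842064e-01,  6.94990894e-05,  3.82773870e-01],
       [ 8.58340830e-05, -9.99999996e-01, -2.55974821e-05]]), 'wrist_force': array([ 0.48885835, -0.54879097,  0.0089512 ]), 'torque': array([-0.02332355, -0.01278497, -0.0189597 ]), 'gripper_width': 0.09302052453282855}
```

View pics/scene0.png

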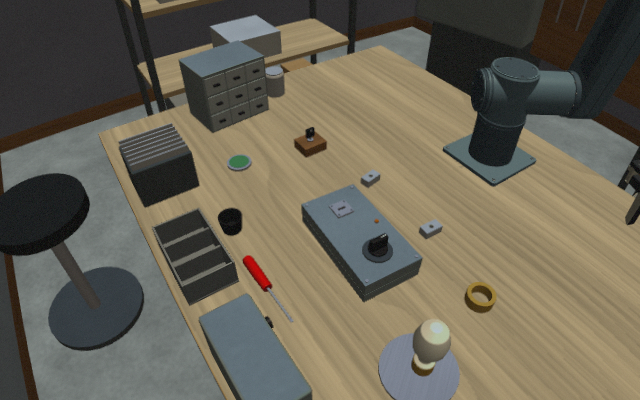

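View pics/side0.png

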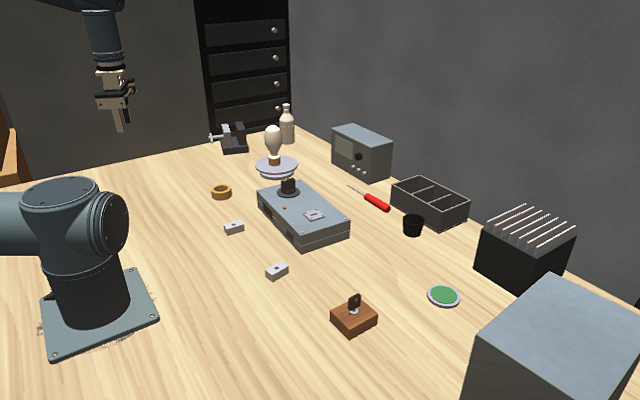

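```bash
cat >> h.py <<'E'
def rot(a):
    a=np.radians(a);c,s=np.cos(a),np.sin(a)
    return np.array([[c,0,-s],[s,0,c],[0,-1,0]])
def px(s,P):
    T=np.linalg.inv(s['world_from_camera']);p=(T[:3,:3]@np.asarray(P,float).T+T[:3,3:4])
    p=np.diag([1,-1,-1])@p
    return cv2.projectPoints(p.T.reshape(-1,1,3),np.zeros(3),np.zeros(3),np.array(s['intrinsics']),np.array(s['dist'],float))[0].reshape(-1,2)
def unpx(s,uv,z):
    T=np.array(s['world_from_camera'])
    n=cv2.undistortPoints(np.array(uv,float).reshape(-1,1,2),np.array(s['intrinsics']),np.array(s['dist'],float)).reshape(-1,2)
    d=np.c_[n[:,0],-n[:,1],-np.ones(len(n))]@T[:3,:3].T
    return T[:3,3]+d*((z-T[2,3])/d[:,2:3])
E
python3 - <<'E'
from h import *
for a in (67,90,0,-45): 
    print(a,[ (lambda q: None if q is None else np.round(q))(robot.inverse_kinematics(p,rot(a))) for p in ([.48,.065,.33],[.55,.14,.2],[.546,-.012,.2],[.433,-.328,.2])])
robot.line_to([.21,.508,.36]) 
robot.move_ptp([.48,.065,.34],rot(90))
s=snap('wrist','w1.png'); np.save('w1.npy',s,allow_pickle=True)
for q in ['console','selector_grip','lock_mouth','key_bow','key_stand']:
    r=robot.landmark_of(q,'wrist')
    for d in r[:2]: print(q,round(d['confidence'],2),np.round(w(s,d['at']),4),px(s,[w(s,d['at'])]))
print(robot.read_state()['t'])
E
```

```text
67 [array([ -6.,   5.,  85.,  -0.,  90., -73.]), array([  3.,  17.,  87.,  -0.,  75., -64.]), array([-13.,  15.,  90.,  -0.,  75., -80.]), array([ -49.,   15.,   91.,   -0.,   75., -116.])]
90 [array([ -6.,   5.,  85.,  -0.,  90., -96.]), array([  3.,  17.,  87.,  -0.,  75., -87.]), array([ -13.,   15.,   90.,   -0.,   75., -103.]), array([ -49.,   15.,   91.,   -0.,   75., -139.])]
0 [array([-6.,  5., 85., -0., 90., -6.]), array([ 3., 17., 87., -0., 75.,  3.]), array([-13.,  15.,  90.,  -0.,  75., -13.]), array([-49.,  15.,  91.,  -0.,  75., -49.])]
-45 [array([-6.,  5., 85., -0., 90., 39.]), array([ 3., 17., 87., -0., 75., 48.]), array([-13.,  15.,  90.,  -0.,  75.,  32.]), array([-49.,  15.,  91.,  -0.,  75.,  -4.])]
console 0.8 [ 0.5494  0.0717 -0.0022] [[320.7074544  188.36950872]]
selector_grip 0.9 [0.5537 0.1365 0.0991] [[374.06130921 215.51968325]]
lock_mouth 0.59 [ 0.5449 -0.0103  0.0559] [[259.76739753 197.62838734]]
key_bow 0.62 [ 0.4342 -0.3235  0.0565] [[ 16.65436607 116.32977448]]
key_stand 0.74 [ 4.257e-01 -3.284e-01  4.000e-04] [[ 42.77371278 106.51983019]]
4.175
```

View pics/w1.png

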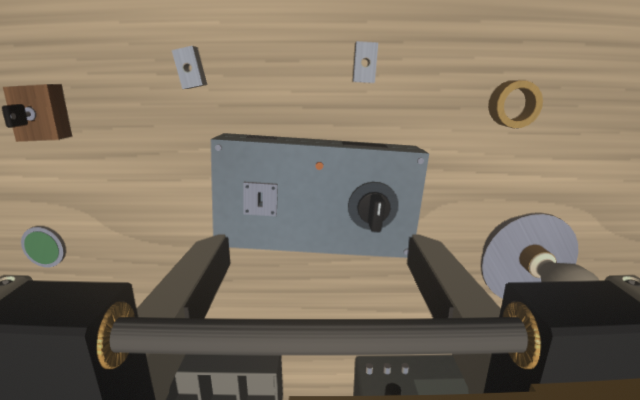

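Run:
```python
import cv2
i=cv2.imread('pics/w1.png')
cv2.imwrite('pics/w1z.png',cv2.resize(i[125:275,200:440],None,fx=3.3,fy=3.3,interpolation=cv2.INTER_CUBIC))
cv2.imwrite('pics/w1k.png',cv2.resize(i[70:150,0:90],None,fx=6,fy=6,interpolation=cv2.INTER_CUBIC))
```

```text
(no output)
```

View pics/w1z.png

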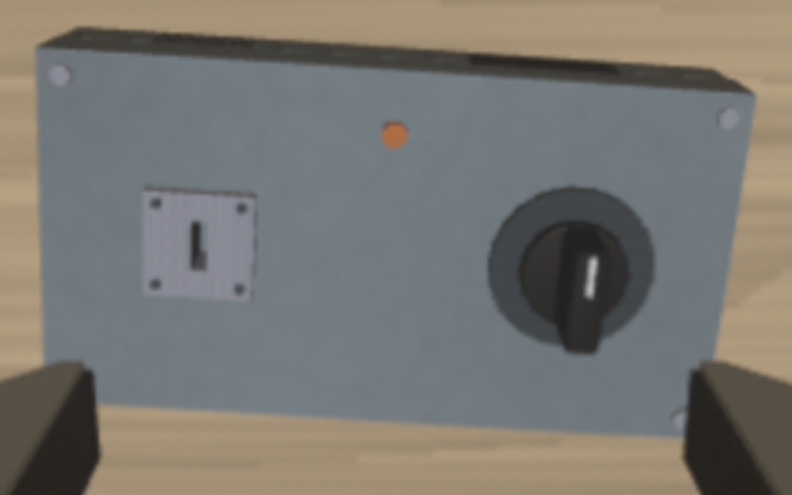

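View pics/w1k.png

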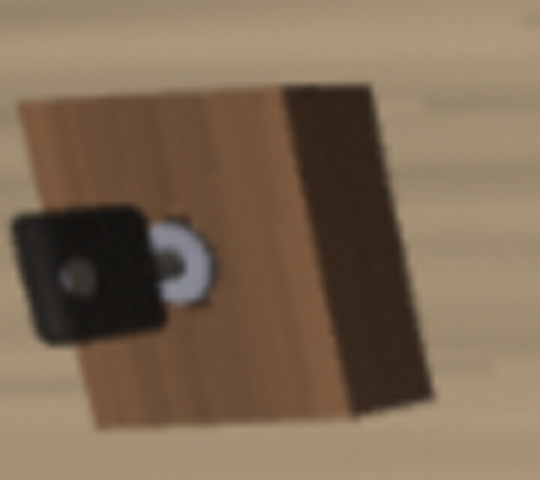

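Run:
```python
from h import *
s=np.load('w1.npy',allow_pickle=True).item()
Z=lambda L:[(u/3.3+200-.35,v/3.3+125-.35) for u,v in L]
K=lambda L:[(u/6.-.4,v/6.+70-.4) for u,v in L]
ang=lambda a,b:round(np.degrees(np.arctan2(*(b-a)[[1,0]])),1)
p=unpx(s,Z([(143,188),(255,195),(250,300),(143,294)]),.065);print('plate',p.round(4).tolist(),p.mean(0),[ang(p[i],p[(i+1)%4]) for i in range(4)])
p=unpx(s,Z([(38,46),(753,94)]),.06);print('edge',p.round(4),ang(p[0],p[1]),np.linalg.norm(p[0]-p[1]))
p=unpx(s,Z([(198,222),(198,270)]),.065);print('slot',p.round(4),p.mean(0))
p=unpx(s,Z([(592,257),(590,297)]),.104);print('mark',p.round(4),ang(p[0],p[1]))
p=unpx(s,Z([(575,187),(575,345),(488,266),(654,266)]),.061);print('dial',p.round(4))
p=unpx(s,K([(18,102),(283,87),(352,417),(98,430)]),.03);print('stand',p.round(4).tolist(),p.mean(0),[ang(p[i],p[(i+1)%4]) for i in range(4)])
```

```text
plate [[0.5201, -0.0294, 0.065], [0.523, 0.0144, 0.065], [0.567, 0.0109, 0.065], [0.5645, -0.0322, 0.065]] [ 0.54363524 -0.00908728  0.065     ] [np.float64(86.3), np.float64(-4.6), np.float64(-93.3), np.float64(176.4)]
edge [[ 0.465  -0.0676  0.06  ]
 [ 0.4834  0.2082  0.06  ]] 86.2 0.2764009980899207
slot [[ 0.5341 -0.0085  0.065 ]
 [ 0.5542 -0.0095  0.065 ]] [ 0.54411536 -0.00899021  0.065     ]
mark [[0.5351 0.1408 0.104 ]
 [0.5507 0.1409 0.104 ]] 0.3
dial [[0.5207 0.1404 0.061 ]
 [0.5883 0.1437 0.061 ]
 [0.5538 0.1069 0.061 ]
 [0.5538 0.174  0.061 ]]
stand [[0.3963, -0.3581, 0.03], [0.3949, -0.2933, 0.03], [0.4686, -0.2919, 0.03], [0.4708, -0.3561, 0.03]] [ 0.43264738 -0.32486157  0.03      ] [np.float64(91.2), np.float64(1.0), np.float64(-88.0), np.float64(-178.5)]
```

Run:
```python
from h import *
robot.move_ptp([.53,.14,.20],rot(90))
s=snap('wrist','w2.png'); np.save('w2.npy',s,allow_pickle=True)
for q in ['selector_grip','lock_mouth']:
    r=robot.landmark_of(q,'wrist')
    for d in r[:2]: print(q,round(d['confidence'],2),np.round(w(s,d['at']),4),px(s,[w(s,d['at'])]))
print(robot.read_state()['t'])
i=cv2.imread('pics/w2.png')
cv2.imwrite('pics/w2z.png',cv2.resize(i[100:300,160:460],None,fx=2.6,fy=2.6,interpolation=cv2.INTER_CUBIC))
```

```text
selector_grip 0.82 [0.5533 0.1385 0.0969] [[314.18154327 217.67169052]]
selector_grip 0.4 [ 0.551   0.0699 -0.0022] [[251.74187719 181.88740927]]
lock_mouth 0.77 [ 0.5422 -0.0121  0.0578] [[151.12049077 190.39920705]]
5.0333
```

View pics/w2z.png

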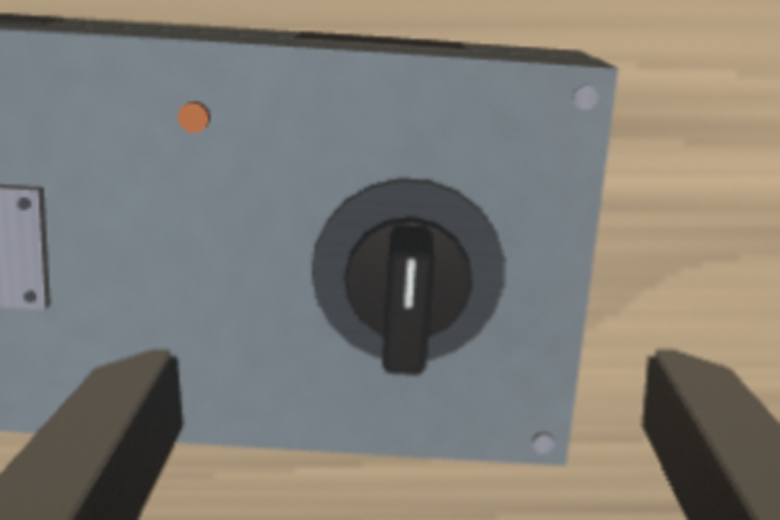

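Run:
```python
from h import *
s=np.load('w2.npy',allow_pickle=True).item()
p=unpx(s,[(u/2.6+160-.3,v/2.6+100-.3) for u,v in [(411,258),(408,308),(408,178),(408,360),(312,270),(505,270)]],.104);print('mark',p[:2].round(4),np.degrees(np.arctan2(*(p[1]-p[0])[[1,0]])))
c=[.5544,.1400]
robot.grip(.06,10)
robot.line_to([*c,.14],rot(86))
robot.line_to([*c,.080])
robot.grip(.0,25)
st=robot.read_state();print(st['t'],st['gripper_width'],st['wrist_force'],st['torque'])
q=np.array(st['q'])
for d in (25,50,68,71):
    qq=q.copy();qq[5]+=d;robot.movej(qq)
    st=robot.read_state();print(d,st['t'],st['position'],st['wrist_force'].round(1),st['torque'].round(3),st['gripper_width'])
robot.grip(.06)
robot.line_to([*c,.2])
s=snap('wrist','w3.png')
print(robot.read_state()['t'])
```

```text
mark [[0.5349 0.1414 0.104 ]
 [0.5509 0.1405 0.104 ]] -3.228460577827938
7.6917 0.01392199762442735 [-1.58388569 -5.4433595   2.15764539] [-1.01091362  0.11449104  0.10423156]
25 8.1917 [0.55423444 0.13799211 0.08010918] [-0.3 -1.7  1.2] [-0.305  0.084 -0.02 ] 0.013480565456197397
50 8.6917 [0.55404289 0.13784291 0.08007589] [-1.8 -3.7  2.5] [-0.826  0.353 -0.047] 0.013964510409366608
68 9.0917 [0.5538874  0.13778148 0.0800829 ] [-2.5 -5.1  2.8] [-1.041  0.534 -0.114] 0.013935588727810817
71 9.3417 [0.55390364 0.1377989  0.0800667 ] [-2.1 -5.7  2.7] [-0.991  0.538  0.437] 0.014134056561165436
11.2333
```

View pics/w3.png

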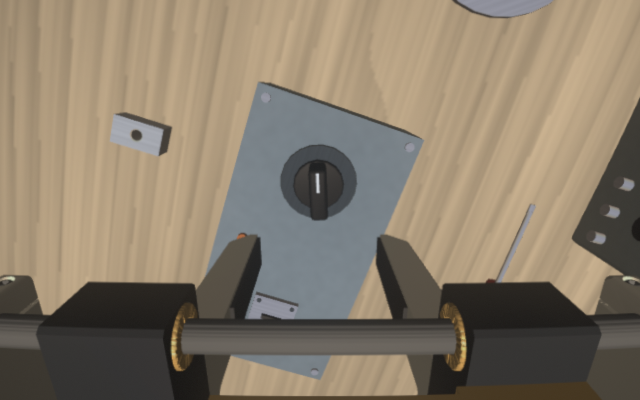

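The knob bar now lies rotated about 69° clockwise relative to the console, around pixel (318,190), so it has clicked over. While I held it, the arm was pulled about 2 mm towards -y. That suggests the wrist camera has a small bias. Next, the key.

Run:
```python
from h import *
s=robot.snapshot('side')
np.save('side1.npy',s,allow_pickle=True)
robot.move_ptp([.543,.06,.28],rot(86))
robot.move_ptp([.405,-.325,.19],rot(90))
s=snap('wrist','w4.png'); np.save('w4.npy',s,allow_pickle=True)
for q in ['key_bow','key_stand']:
    r=robot.landmark_of(q,'wrist')
    for d in r[:2]: print(q,round(d['confidence'],2),np.round(w(s,d['at']),4),px(s,[w(s,d['at'])]))
print(robot.read_state()['t'])
i=cv2.imread('pics/w4.png')
cv2.imwrite('pics/w4z.png',cv2.resize(i[110:310,190:450],None,fx=3,fy=3,interpolation=cv2.INTER_CUBIC))
```

```text
key_bow 0.96 [ 0.4344 -0.3285  0.055 ] [[311.48299562 211.06236485]]
key_stand 0.73 [ 0.4292 -0.3291 -0.0022] [[311.87371195 187.4029677 ]]
14.2417
```

View pics/w4z.png

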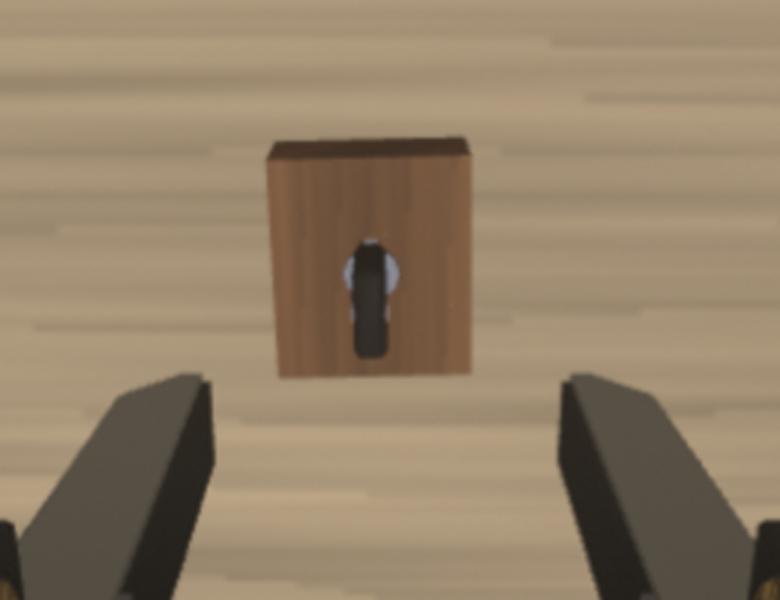

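Run:
```python
from h import *
s=np.load('w4.npy',allow_pickle=True).item()
Z=lambda L:[(u/3+190-.33,v/3+110-.33) for u,v in L]
ang=lambda a,b:round(np.degrees(np.arctan2(*(b-a)[[1,0]])),1)
p=unpx(s,Z([(267,158),(470,153),(471,374),(280,378)]),.03);print('stand',p.round(4).tolist(),p.mean(0),[ang(p[i],p[(i+1)%4]) for i in range(4)])
p=unpx(s,Z([(370,357),(354,300),(387,300)]),.072);print('bow',p.round(4))
p=unpx(s,Z([(345,275),(399,275),(370,239)]),.035);print('collar',p.round(4))
# side view
s=np.load('side1.npy',allow_pickle=True).item()
i=cv2.cvtColor(s['image'],cv2.COLOR_RGB2BGR)
cv2.imwrite('pics/s1k.png',cv2.resize(i[280:340,320:390],None,fx=8,fy=8,interpolation=cv2.INTER_CUBIC))
cv2.imwrite('pics/s1c.png',cv2.resize(i[170:260,250:360],None,fx=6,fy=6,interpolation=cv2.INTER_CUBIC))
```

```text
stand [[0.395, -0.3596, 0.03], [0.3934, -0.2961, 0.03], [0.4685, -0.2939, 0.03], [0.47, -0.3577, 0.03]] [ 0.43175229 -0.32680909  0.03      ] [np.float64(91.5), np.float64(1.7), np.float64(-88.6), np.float64(-178.5)]
bow [[ 0.4443 -0.3269  0.072 ]
 [ 0.4268 -0.3314  0.072 ]
 [ 0.4268 -0.3221  0.072 ]]
collar [[ 0.432  -0.3354  0.035 ]
 [ 0.4319 -0.3182  0.035 ]
 [ 0.42   -0.3274  0.035 ]]
```

View pics/s1k.png

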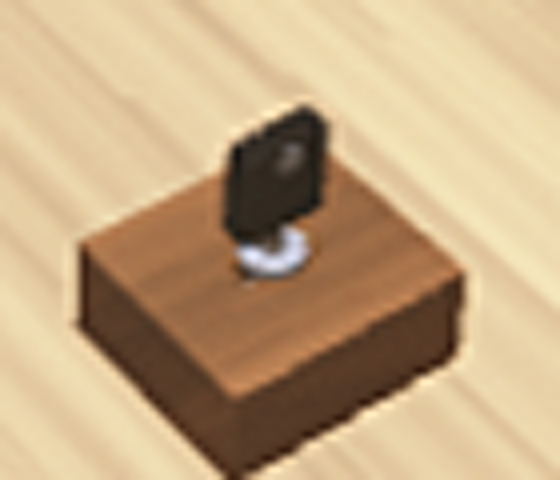

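View pics/s1c.png

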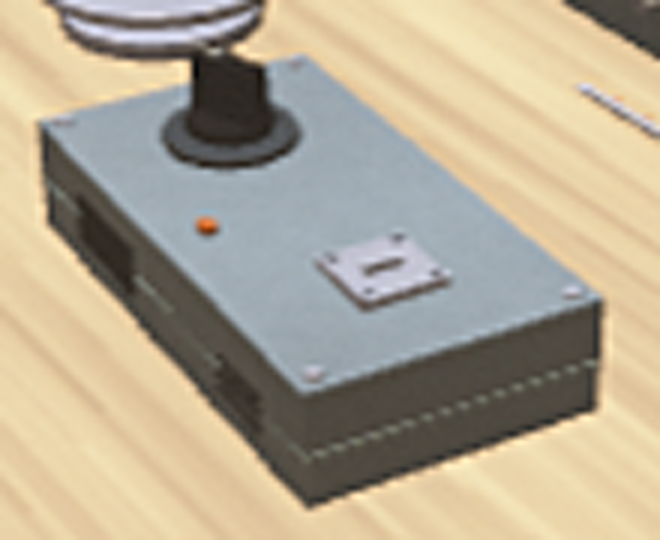

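Run:
```python
from h import *
s=np.load('side1.npy',allow_pickle=True).item()
p=unpx(s,[(u/8+320-.44,v/8+280-.44) for u,v in [(80,245),(232,398),(465,272)]],.03);print('stand side',p.round(4).tolist(),(p[0]+p[2])/2)
p=unpx(s,[(u/6+250-.42,v/6+170-.42) for u,v in [(317,264),(362,303),(450,277),(405,238)]],.065);print('plate side',p.round(4).tolist(),p.mean(0))
robot.grip(.05,10)
k=[.4315,-.3275]
robot.line_to([*k,.11],rot(91.5))
robot.line_to([*k,.041])
st=robot.read_state();print(st['position'],st['wrist_force'].round(1))
robot.grip(0,12)
st=robot.read_state();print(st['t'],st['position'],st['gripper_width'],st['wrist_force'].round(2),st['torque'].round(3))
s=snap('wrist','w5.png');np.save('w5.npy',s,allow_pickle=True)
s=snap('side','s5.png')
```

```text
stand side [[0.3939, -0.2985, 0.03], [0.3945, -0.3614, 0.03], [0.4694, -0.3606, 0.03]] [ 0.43164773 -0.3295721   0.03      ]
plate side [[0.5208, 0.007, 0.065], [0.5196, -0.0316, 0.065], [0.5636, -0.0351, 0.065], [0.566, 0.0041, 0.065]] [ 0.542474   -0.01388958  0.065     ]
[ 0.43193361 -0.32814016  0.0419731 ] [-0.4 -0.1 -0.5]
16.7083 [ 0.43164379 -0.32797886  0.04112312] 0.009934419653816433 [-0.07 -1.29 -0.31] [-0.237  0.012  0.041]
```

View pics/w5.png

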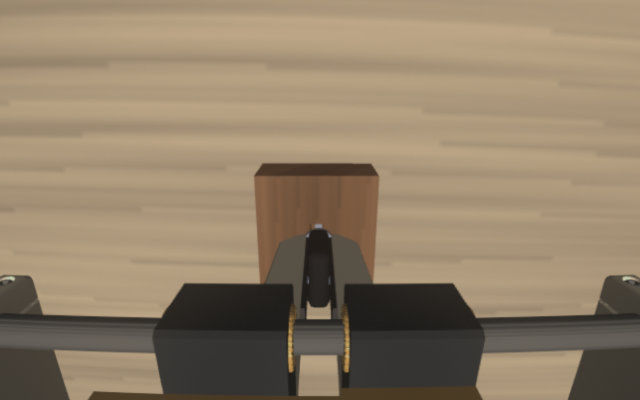

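Run:
```python
from h import *
robot.grip(0,50)
st=robot.read_state();print(st['position'])
p=st['position']
robot.line_to([p[0],p[1],.15],feed=.1)
L=np.array([.543,-.0118])
robot.move_ptp([*L,.16],rot(86.2))
robot.line_to([*L,.103],feed=.1)
robot.pause(.3)
st=robot.read_state();print(st['t'],st['position'],st['gripper_width'],st['wrist_force'].round(2),st['torque'].round(3))
for c,(u0,v0,f) in dict(side=(260,170,6),scene=(290,160,6),wrist=(200,100,3)).items():
    s=snap(c,c+'6.png');np.save(c+'6.npy',s,allow_pickle=True)
    i=cv2.imread('pics/%s6.png'%c); n=110 if f==6 else 240
    cv2.imwrite('pics/%s6z.png'%c,cv2.resize(i[v0:v0+int(n*.75),u0:u0+n],None,fx=f,fy=f,interpolation=cv2.INTER_CUBIC))
```

```text
[ 0.4316428  -0.32785352  0.04110389]
20.55 [ 0.54334239 -0.01184857  0.1035818 ] 0.009759409505271332 [ 0.44 -0.01 -0.8 ] [ 0.07  -0.007 -0.031]
```

View pics/side6z.png

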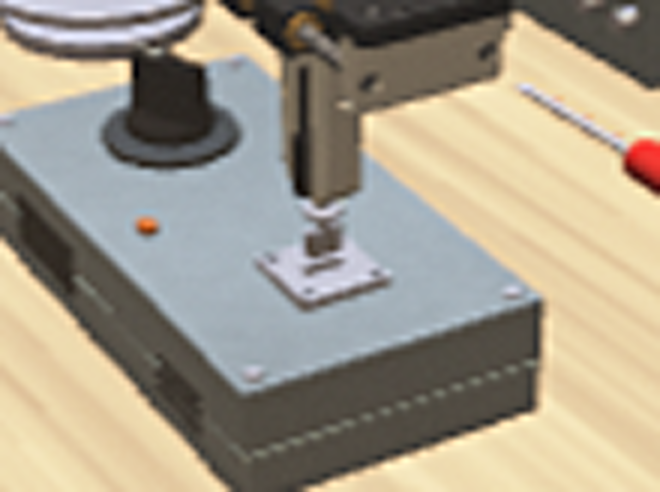

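View pics/scene6z.png

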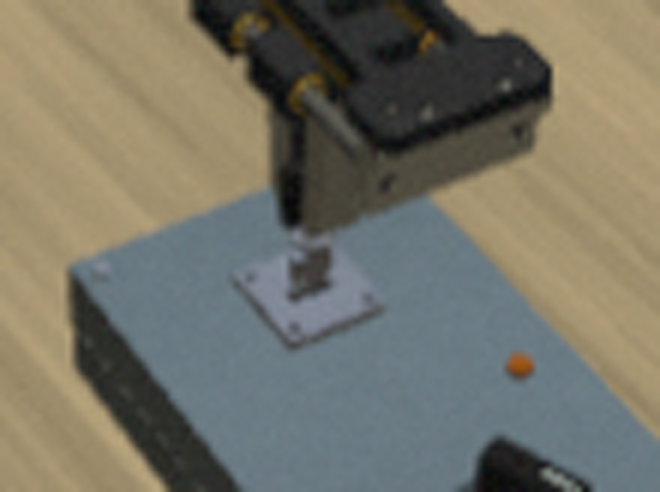

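View pics/wrist6z.png

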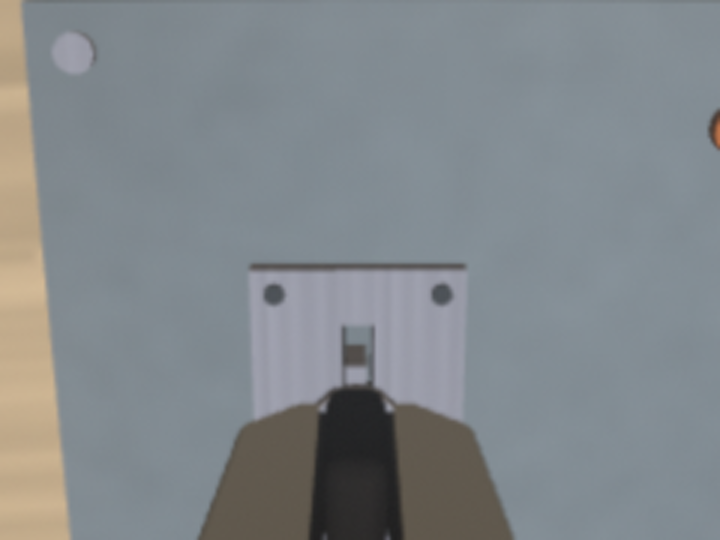

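Run:
```python
from h import *
s=np.load('wrist6.npy',allow_pickle=True).item()
Z=lambda L:[(u/3+200-.33,v/3+100-.33) for u,v in L]
P=robot.read_state()['position']
e=np.array([np.cos(np.radians(-3.8)),np.sin(np.radians(-3.8)),0]); f=np.array([-e[1],e[0],0])
def pr(n,L,z):
    p=unpx(s,Z(L),z); d=p-P; print(n,(d@e).round(4),(d@f).round(4))
pr('plate edge',[(250,267),(466,267)],.065)
pr('slot end',[(343,326),(375,326)],.065)
pr('bit tip',[(345,345),(366,345)],P[2]-.032)
pr('bit top',[(345,366),(366,366)],P[2]-.018)
```

```text
plate edge [-0.0217 -0.0217] [-0.0192  0.024 ]
slot end [-0.0091 -0.0091] [-0.0006  0.0059]
bit tip [-0.0074 -0.0074] [-0.0002  0.004 ]
bit top [-0.0086 -0.0086] [-0.0001  0.0038]
```

Run:
```python
from h import *
L=np.array([.5433,-.0112])
robot.line_to([*L,.101],feed=.05)
for z in (.098,.096,.094,.092,.090):
    robot.line_to([*L,z],feed=.03)
    st=robot.read_state();print(round(st['t'],2),z,st['position'].round(4),st['wrist_force'].round(2),st['torque'].round(3))
    if st['wrist_force'][2]>8: break
s=snap('wrist','w7.png')
i=cv2.imread('pics/w7.png')
cv2.imwrite('pics/w7z.png',cv2.resize(i[150:300,220:420],None,fx=3,fy=3,interpolation=cv2.INTER_CUBIC))
```

```text
21.2 0.098 [ 0.543  -0.0112  0.0977] [-0.21  0.53 -0.22] [ 0.029  0.059 -0.027]
21.45 0.096 [ 0.5432 -0.0112  0.0958] [-0.15 -0.55 -0.87] [-0.009 -0.022  0.005]
21.7 0.094 [ 0.5432 -0.0112  0.0939] [ 0.04  0.5  -0.87] [ 0.024 -0.022 -0.014]
21.95 0.092 [ 0.5432 -0.0112  0.0919] [-0.6   0.24 -0.68] [0.056 0.025 0.025]
22.2 0.09 [ 0.5432 -0.0112  0.0898] [ 0.58 -0.05 -1.22] [ 0.016 -0.027  0.011]
```

View pics/w7z.png

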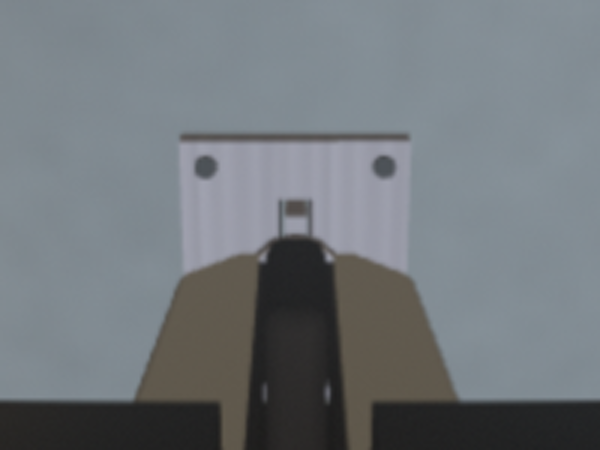

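The bit is inside the slot, centred, with no contact force. Next I'll push slowly with small wiggles.

Run:
```python
from h import *
L=np.array([.5433,-.0112])
z=.088; k=0
while z>.066:
    k+=1; sg=(1 if k%2 else -1)
    robot.line_to([*L,z],rot(86.2+2.5*sg),feed=.02)
    st=robot.read_state();print(round(st['t'],2),round(z,4),st['position'].round(4),st['wrist_force'].round(2),st['torque'].round(3),round(st['gripper_width'],4))
    if st['wrist_force'][2]>25 or st['position'][2]<.0755: break
    z-=.001
    if st['t']>38: break
```

```text
22.5 0.088 [ 0.5432 -0.0112  0.088 ] [ 0.05  0.03 -0.55] [ 0.05  -0.011 -0.027] 0.0096
22.75 0.087 [ 0.5433 -0.0112  0.087 ] [-0.17  0.61 -0.74] [ 0.008 -0.019  0.04 ] 0.0095
23.0 0.086 [ 0.5433 -0.0112  0.086 ] [-0.29  0.74 -0.29] [ 0.096  0.027 -0.042] 0.0096
23.25 0.085 [ 0.5433 -0.0112  0.085 ] [ 0.41 -0.83 -0.59] [ 0.083 -0.031 -0.033] 0.0096
23.5 0.084 [ 0.5435 -0.0112  0.0842] [ 0.3   0.9  -1.24] [ 0.027 -0.043 -0.032] 0.0099
23.75 0.083 [ 0.5436 -0.0113  0.0836] [-0.71 -0.47  4.28] [ 0.128  0.126 -0.   ] 0.0095
24.0 0.082 [ 0.5437 -0.0113  0.0829] [-2.15  0.27  6.99] [0.041 0.27  0.051] 0.0097
24.25 0.081 [ 0.5438 -0.0111  0.0823] [-1.9   1.81  9.96] [ 0.287  0.366 -0.031] 0.0098
24.5 0.08 [ 0.5438 -0.0111  0.0809] [0.49 0.07 4.78] [ 0.167  0.125 -0.037] 0.0098
24.75 0.079 [ 0.5437 -0.011   0.0792] [ 0.16 -0.2   2.83] [ 0.283 -0.221  0.099] 0.0095
25.0 0.078 [ 0.5435 -0.0119  0.0778] [ 1.67 -3.44 -2.11] [-0.557 -0.266  0.006] 0.0094
25.25 0.077 [ 0.5435 -0.0109  0.0767] [ 4.04  1.99 -2.85] [ 0.416 -0.658 -0.027] 0.0099
25.5 0.076 [ 0.5436 -0.0111  0.0761] [ 2.2   0.56 -0.21] [ 0.065 -0.413 -0.002] 0.0097
25.75 0.075 [ 0.5437 -0.0111  0.0761] [0.03 0.21 6.68] [ 0.266  0.016 -0.037] 0.0098
26.0 0.074 [ 0.5438 -0.0111  0.076 ] [-2.55  1.45 14.33] [0.252 0.35  0.054] 0.0098
26.25 0.073 [ 0.544  -0.0112  0.0759] [-3.94  0.91 20.48] [ 0.319  0.94  -0.057] 0.0098
26.5 0.072 [ 0.5441 -0.0113  0.0759] [-7.47  1.9  28.59] [ 0.374  1.369 -0.008] 0.01
```

Run:
```python
from h import *
L=np.array([.5433,-.0112])
robot.line_to([*L,.0745],rot(86.2),feed=.02)
robot.pause(.4)
st=robot.read_state();print(round(st['t'],2),st['position'].round(4),st['wrist_force'].round(2))
snap('side','s8.png')
for d in (10,20,30,40,50,60,70,80,88,93):
    robot.line_to([*L,.0745],rot(86.2-d),feed=.02)
    st=robot.read_state();a=np.degrees(np.arctan2(st['ee_rot'][1,0],st['ee_rot'][0,0]))
    print(round(st['t'],2),d,round(a,1),st['position'].round(4),st['wrist_force'].round(2),st['torque'].round(3),round(st['gripper_width'],4))
    if np.linalg.norm(st['wrist_force'])>45: break
robot.pause(.4)
st=robot.read_state();print(round(st['t'],2),st['position'].round(4),st['wrist_force'].round(2),st['torque'].round(3))
for c,(u0,v0,f) in dict(side=(260,170,6),scene=(290,160,6),wrist=(200,100,3)).items():
    s=snap(c,c+'9.png');np.save(c+'9.npy',s,allow_pickle=True)
    i=cv2.imread('pics/%s9.png'%c); n=110 if f==6 else 240
    cv2.imwrite('pics/%s9z.png'%c,cv2.resize(i[v0:v0+int(n*.75),u0:u0+n],None,fx=f,fy=f,interpolation=cv2.INTER_CUBIC))
```

```text
27.18 [ 0.5438 -0.0113  0.076 ] [-2.89  0.99 13.23]
27.55 10 76.2 [ 0.5439 -0.0113  0.076 ] [-0.78  0.6  12.97] [ 0.123  0.376 -0.066] 0.0095
27.88 20 66.2 [ 0.5439 -0.0113  0.076 ] [-1.68  1.09 13.39] [0.086 0.415 0.019] 0.0096
28.2 30 56.2 [ 0.5439 -0.0113  0.076 ] [-2.51  0.27 13.35] [ 0.028  0.32  -0.046] 0.0096
28.52 40 46.2 [ 0.5439 -0.0114  0.076 ] [-2.05  0.49 14.32] [0.072 0.327 0.004] 0.01
28.85 50 36.2 [ 0.544  -0.0113  0.076 ] [-0.92  1.28 12.73] [ 0.082  0.332 -0.007] 0.0098
29.18 60 26.2 [ 0.544  -0.0113  0.076 ] [-1.57  0.59 13.02] [0.031 0.326 0.007] 0.0096
29.5 70 16.2 [ 0.544  -0.0113  0.076 ] [-0.49  0.57 12.56] [0.028 0.288 0.049] 0.0091
29.82 80 6.2 [ 0.544  -0.0113  0.076 ] [-1.47  0.35 13.23] [0.03  0.326 0.043] 0.0099
30.12 88 -1.8 [ 0.5441 -0.0113  0.076 ] [-1.42  0.32 13.37] [0.078 0.28  0.037] 0.0101
30.37 93 -6.8 [ 0.5441 -0.0114  0.076 ] [-1.28  0.21 12.6 ] [-0.011  0.372  0.134] 0.0098
30.77 [ 0.5441 -0.0114  0.076 ] [-2.4  -0.13 13.11] [0.022 0.289 0.045]
```

View pics/side9z.png

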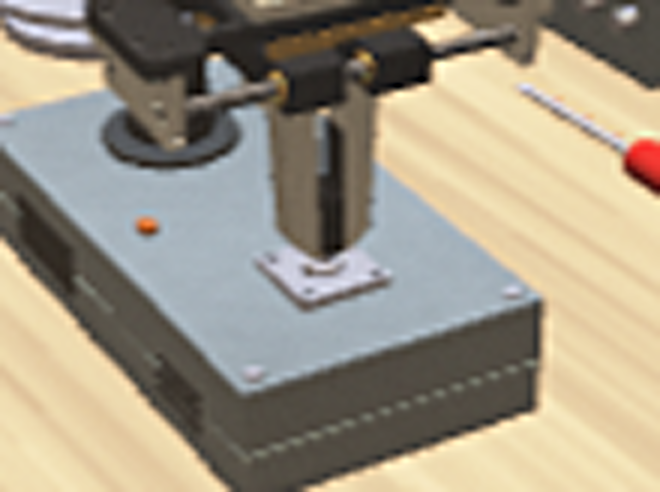

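View pics/wrist9z.png

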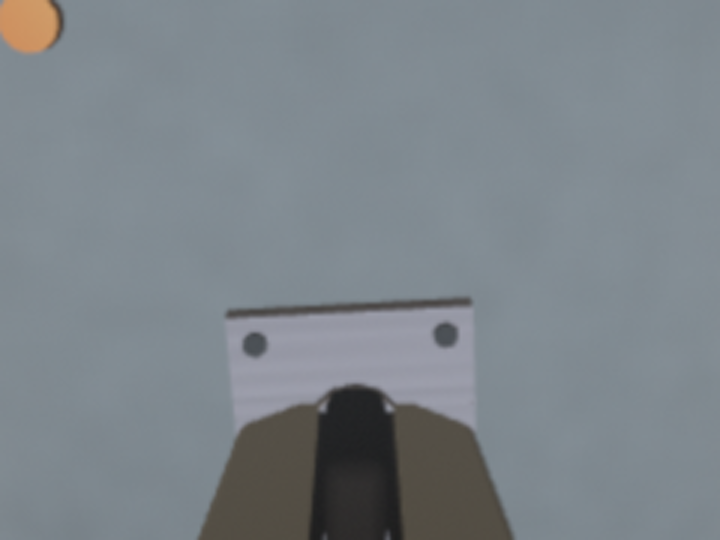

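View pics/scene9.png

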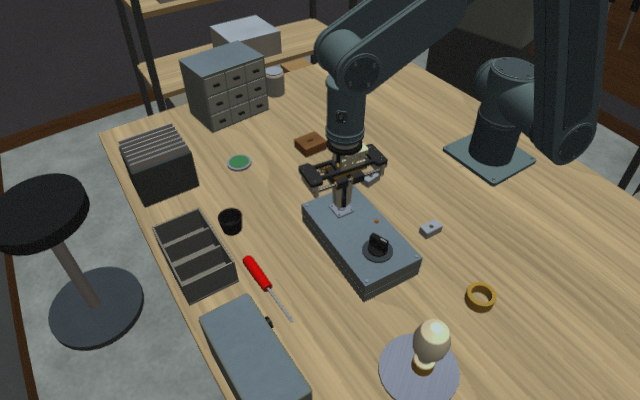

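Run:
```python
from h import *
T=[]
for i in range(15):
    robot.pause(.03); st=robot.read_state(); T.append(np.r_[st['torque'],st['wrist_force']])
print(np.mean(T,0).round(3),st['t'],st['gripper_width'])
robot.close_job()
```

```text
[ 0.026  0.33   0.072 -1.347  0.459 12.871] 31.4167 0.009809667586375404
the job is handed in; nothing more can be done
```

I turned the selector, pushed the key home in the lock, and turned it a quarter turn. I handed the job in at 31.4 s with the key still gripped and held turned. No verdict was reported, so these are my last checks:

- **Selector:** I turned the knob about 71° clockwise. The wrist picture after release showed it resting at its second stop.
- **Key insertion:** I pushed the key down with ±2.5° wiggles. The pins caught at about 10 N and gave way. The collar then seated 21 mm below where the bit met the plate, with the tool tip at z = 0.0759 m against 0.076 m expected.
- **Quarter turn:** I turned the key 93°. Allowing for the play, the core should be at about 1.47–1.52 rad.
- **At hand-in:** The key was still gripped (9.8 mm opening, 50 N set), with about 13 N pressing down and about 0.07 N m of torque about the lock axis. The wrist picture showed no slip in the fingers.
- **Bystanders:** The final scene picture showed nothing out of place, except that one spacer was partly hidden behind the gripper.

**Disagreements:**
- **Camera bias:** The wrist and side cameras differed by 3–5 mm in y. I corrected using the gripped knob and a close view of the bit over the slot.
- **Torque:** The 0.07 N m is below the 0.11 N m given for the stop. The moment readings were noisy, and I had no direct reading of the core angle.

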